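# Knock a stuck shortbread out of its mould

## Robot

A 6-joint arm with a two-finger parallel gripper is mounted at the origin on the work surface. World frame = base frame: x ahead of the robot, y to its left, z up, the work surface at z = 0. Lengths are in mm, angles in rad, forces in N, time in s.
With the tool pointing down it reaches from about 325 to 750 mm from the base axis. Payload 7.6 kg.
Tool frame: the origin (TCP) lies midway between the tips of the shut fingers; the grasp point (between the pads) lies 19 mm behind it; z points along the fingers, y is the line along which they close (so a half turn about z gives the same grasp; the last joint's range is limited). The gripper opens to 85 mm and grips with 20 to 120 N. Pads are 22 mm wide; open, the fingers measure 114 mm over their backs; the gripper's body (76 mm by 85 mm) begins 54 mm behind the grasp point. The pads swing forward as they close: fully open they stand 13 mm farther back than shut.
Start: joints at [-1.209, 0.052, 1.401, -0, 1.689, -0.07], TCP at [219.742, -476.822, 231.323] pointing down, gripper open.
Joint ranges: [-2.9, 2.9], [-0.91, 2.17], [0.12, 2.37], [-1.06, 4.2], [0.26, 2.73], [-2.93, 2.93]. Speed limits (rad/s): [2.57, 2.57, 3.01, 3.14, 3.14, 3.14].

## Interface

Orientations are given as a unit quaternion [x, y, z, w].
In Python, from workcell import move_pose, servo_line, move_j, open_jaws, clamp, wait, inverse_kinematics, read_state, camera, IKError, sign_off, silhouettes, place_of gives the robot as it stands. Calls block until the motion is done:
- move_pose(position, orientation): joint-space move of the TCP to a pose.
- servo_line(position, velocity=150, frame=None, stop_force=None): straight line of the TCP; frame=None keeps the orientation; velocity is the mean speed in mm/s. With stop_force (N) it stops when the force on the tool has changed by that much, and returns True; else False.
- move_j(angles): joint-space move.
- open_jaws() and clamp(): open the fingers fully, or close them until they stop; the grip force is fixed at half the most.
- wait(seconds).
- inverse_kinematics(position, orientation): joint angles nearest the present ones, or None.
- read_state(): the state.
- camera(name): name is "scene" or "top" or "wrist"; returns a dict with "image" (480x640x3 uint8, blue, green, red), "fx", "fy", "cx", "cy" (pixels), "world_from_camera" (4x4, takes a point from camera to world coordinates); the wrist camera has in their place "tool_from_camera" (4x4, takes a point from camera to tool coordinates, whose origin is the TCP and whose axes are the flange's). Camera axes: x right, y up, looking along -z (the intrinsics and any distortion apply to the point x, -y, -z); pixel columns grow to the right and rows downward; lengths in mm; the calibration is good to about 2 mm. A picture is of the moment at which its call begins: read the wrist's pose just before it. There is no depth.
A pose or a line that the arm cannot do raises IKError and nothing moves.
- sign_off(): hands the job in; it is judged then, once.
Trained networks look in a picture, given as the dict that the camera call returned (one of the last four; its "shot" number tells which), for a name from the list of things; names that differ only in an ending like _2 or _b are one class to them, and where a whole thing is asked for, a point or a joint stands for the part that bears it (a point fixed in the world has none). Each returns a list of dicts, best first, with "score" (0 to 1); they miss things now and then, are a little off and sometimes report something else, mostly with a low value. They report only what shows in the picture. A call takes as long as a camera call. They do not tell look-alikes from the thing itself.
- silhouettes(picture, query): "mask" (480x640 bool, what is visible of it) and "uv" ([column, row] in pixels, amid what is visible of it).
- place_of(picture, query): "uv" ([column, row] in pixels: a listed point, or the origin of a listed thing).
The state is a dict: "clock": time; "joint_pos": joint angles; "qvel": joint speeds; "joint_efforts": joint torques, N m; "position": TCP position; "tcp_rot": TCP orientation; "force": force on the tool from outside, world axes, zero at the start; "torque": the same for the moment, N m; "grip_width": finger opening in mm; "grasp_force": force on a finger pad.
Only numpy, scipy, OpenCV 4.12 (cv2) and the standard library are available. Lean on these libraries where they do the work, as an engineer would, in place of code of your own. Each camera call takes 0.05 s, during which the arm holds its last target. There are 200 camera calls.

## Task

A thick shortbread is stuck below the rim of its pocket in the raised metal mould. Take the C-shaped knock-out tool by its wooden handle, bring its sprung rod in under the mould, feel for the hidden hole in the underside and gently, without cracking the shortbread or forcing the tool against the metal, push the shortbread up until rather more than half of its thickness stands above the rim, where the pocket's sprung cheek holds it. Then stand the tool back upright on the table clear of the mould, lift the shortbread out and lay it flat on the empty round cake board, leaving the cake, rolling pin, biscuit stack and palette knife where they are.

Things in the scene. Friction and masses are not known exactly. Their poses are not given: they have to be found in the camera images.
- mould: Aluminium mould: plate 90 (x) by 170 (y) mm, top (rim) at z = 112 mm, on two end legs, fixed. Origin on the table under the pocket's centre; z up; come in from its -x side. Open below for 63 mm either side of the centre in y; legs stand at y = +-77 mm (feet reach x = +-40 mm). Pocket: 51 mm wide, floor at z = 88 mm, with a round opening 24 mm wide in its floor.
- mould_under (a point): Point on the pocket's axis, 78 mm above the table, level with the underside of the steel guide bush (44 mm square, 6 mm thick) fixed under the plate; axes as the mould. The bush is eccentric: its one 12 mm through hole has its centre 4.5 mm off the pocket's axis, and the bush may be turned any way round, so the hole's direction from the axis is not known, nor seen from above: feel for it.
- shortbread_center (a point): Centre of the shortbread, a hard round golden biscuit 50 mm across, 22 mm thick, 45 g; z its axis. At first on the pocket's floor, top 2 mm below the rim; the rod meets its underside 10 mm above the bush's underside. A sprung cheek in the pocket's +y wall grips it: sliding it takes about 4 to 12 N and it stays where left. It cracks above 22 N.
- tool_grip (a point): Centre of the tool's upright wooden handle, 24 by 24 mm, 56 mm tall, 168 mm above the tool's underside; grip it from above across its y sides. z up. x points out of the C's open throat: slide the tool over the mould's -x edge with its x along the mould's x, foot below the plate, top arm above. The rod is straight under the handle. Tool 0.43 kg, stands on its foot.
- tool_foot (a point): Point on the tool's underside straight below handle and rod, same axes as the handle; at height 0 when it stands on the table. Steel frame: foot x = -75 to +60 mm, 40 wide, 10 thick, with a sleeve round the rod up to 20 mm; back post x = -75 to -61 mm; top arm x = -75 to +20 mm, 24 wide, 130 to 140 mm above the underside.
- rod: The tool's steel rod, 8 mm in diameter, flat tip up. Origin at the tip, 60 mm above the tool's underside when unloaded; z up. It is sprung: it can be pushed back into the tool by 12 mm, starting at about 2.4 N, then 0.8 N more per mm (12 N fully in), after which it is rigid. It must press on mould, bush or shortbread with no more than 22 N.
- cake_board: Empty round steel cake board, 140 mm in diameter, 5 mm thick, fixed on the table. Origin at the centre of its underside.
- cake: Chocolate cake 96 mm wide on its own steel disc 150 mm wide, 89 mm high; not to be disturbed. Origin at the underside.
- rolling_pin: White rolling pin 280 mm long along its y, 40 mm thick, on a flat rest; not to be disturbed.
- biscuit_stack: Stack of three biscuits 54 mm wide, 30 mm high; not to be disturbed.
- palette_knife: Palette knife lying along its x; not to be disturbed.
There are look-alikes about, which are no part of the job. Leave any orange look-alike of the mould alone.

How it is judged:
By the outcome, as a careful person would: the job done as asked, in the order asked, and still so for the second after the job is handed in, with the robot touching nothing.
It also fails if it takes over 72 s, if anything falls off the work surface, if the arm or the gripper's body presses on something with over 40 N, if the wrist force passes 120 N, or if a joint passes its speed limit or range.

## Working session

There is one attempt and no reset: what is moved stays moved. The work goes in short steps, each a Python script; the robot and the scene stay as the last script left them, time stands still between calls to the robot, and variables do not carry over. Pictures are saved under pics/ and viewed, at most 10 in all, crops included, and the job is handed in when it is done.

```bash
mkdir -p pics; ls; cat > h.py <<'E'
import numpy as np, cv2
from workcell import *
def ray(p,uv):
    T=np.array(p["world_from_camera"]); K=np.array([[p["fx"],0,p["cx"]],[0,p["fy"],p["cy"]],[0,0,1]])
    d=p.get("distortion",p.get("dist"))
    x,y=cv2.undistortPoints(np.array([[uv]],float),K,None if d is None else np.array(d,float))[0,0]
    return T[:3,3],T[:3,:3]@np.array([x,-y,-1])
def atz(p,uv,z):
    o,d=ray(p,uv); return o+d*(z-o[2])/d[2]
def tri(p1,u1,p2,u2):
    o1,d1=ray(p1,u1);o2,d2=ray(p2,u2)
    s,*_=np.linalg.lstsq(np.c_[d1,-d2],o2-o1,rcond=None)
    a=o1+s[0]*d1;b=o2+s[1]*d2; return (a+b)/2,np.linalg.norm(a-b)
E
python3 - <<'E'
from h import *
P={n:camera(n) for n in("scene","top")}
for n,p in P.items():
    cv2.imwrite(f"pics/{n}.png",p["image"]); print(n,[k for k in p],p["fx"],np.round(p["world_from_camera"],2).tolist())
    for q in "mould mould_under shortbread_center tool_grip tool_foot rod cake_board cake rolling_pin biscuit_stack palette_knife".split():
        print(n,q,[(np.round(r["uv"]).tolist(),round(r["score"],2)) for r in place_of(p,q)][:4])
print(read_state())
E
```

```text
pics
scene ['image', 'fx', 'fy', 'cx', 'cy', 'world_from_camera', 'shot'] 448.5710473707965 [[-0.4, -0.73, 0.55, 1174.65], [0.92, -0.31, 0.25, 320.92], [-0.02, 0.61, 0.8, 1137.37], [0.0, 0.0, 0.0, 1.0]]
scene mould [([291.0, 290.0], 0.93), ([270.0, 188.0], 0.86), ([417.0, 239.0], 0.85)]
scene mould_under [([422.0, 222.0], 0.9), ([290.0, 270.0], 0.78), ([269.0, 173.0], 0.67), ([488.0, 301.0], 0.57)]
scene shortbread_center [([290.0, 269.0], 0.62), ([237.0, 238.0], 0.58)]
scene tool_grip [([225.0, 202.0], 0.95)]
scene tool_foot [([235.0, 240.0], 0.98)]
scene rod [([234.0, 229.0], 0.6)]
scene cake_board [([406.0, 300.0], 0.6), ([214.0, 282.0], 0.2), ([234.0, 237.0], 0.17)]
scene cake [([211.0, 284.0], 0.78), ([290.0, 269.0], 0.51)]
scene rolling_pin [([300.0, 342.0], 0.67)]
scene biscuit_stack [([423.0, 344.0], 0.86)]
scene palette_knife [([184.0, 232.0], 0.81)]
top ['image', 'fx', 'fy', 'cx', 'cy', 'world_from_camera', 'shot'] 459.1134586206435 [[0.03, 0.99, -0.1, 381.86], [-1.0, 0.03, 0.0, 30.19], [0.01, 0.1, 0.99, 1137.66], [0.0, 0.0, 0.0, 1.0]]
top mould [([133.0, 254.0], 0.83), ([4
[... 589 characters left out ...]
s': array([-1.20931036e+00,  5.22046217e-02,  1.40070839e+00,  1.00331295e-05,
        1.68860395e+00, -7.02876650e-02]), 'qvel': array([-9.70747594e-04, -1.37698765e-03,  3.17944822e-04,  1.65830151e-04,
        5.35217543e-06, -4.84829079e-04]), 'joint_efforts': array([-1.67051003e-04, -3.81535900e+01, -3.60314691e+01, -1.15570183e-04,
        2.25186077e-04,  2.64507904e-06]), 'position': array([ 219.73822325, -476.81978687,  231.31667856]), 'tcp_rot': array([9.76786683e-01, 2.14214320e-01, 1.04202565e-05, 3.67248189e-05]), 'force': array([ 0.41681501,  0.26628397, -0.34799862]), 'torque': array([-0.07266315, -0.03064403, -0.03202591]), 'grasp_force': 0.0, 'grip_width': 85.67895871501784}
```

View pics/scene.png

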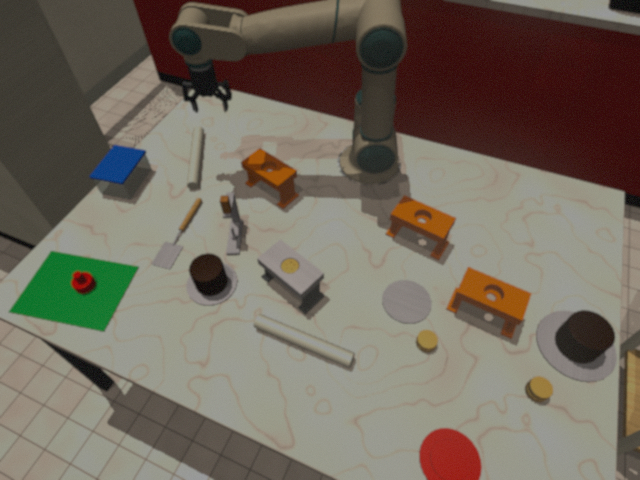

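View pics/top.png

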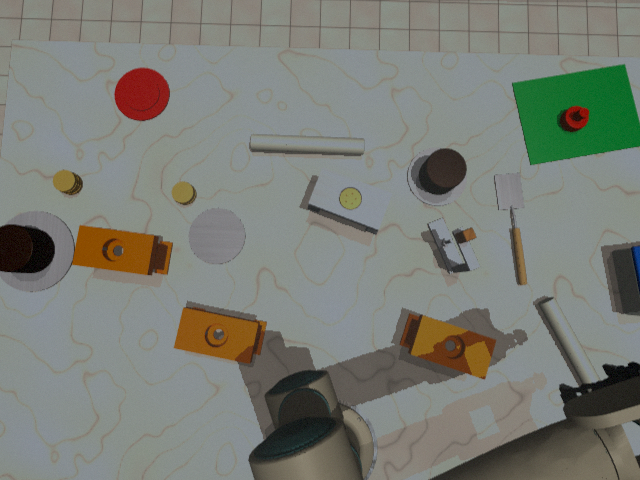

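The scene view shows the aluminium mould with the biscuit at about (290,265) and the tool at (230,225). In the top view the mould is at (348,198), the tool at (450,243), the board at (217,237) and the cake at (434,180). The orange moulds are decoys. Next I'll fit simple box models to the masks to get the poses.

```bash
cat >> h.py <<'E'
MOULD=[(-45,45,-85,85,88,112),(-40,40,63,85,0,88),(-40,40,-85,-63,0,88)]
TOOL=[(-75,60,-20,20,0,10),(-75,-61,-12,12,0,140),(-75,20,-12,12,130,140),(-12,12,-12,12,140,196),(-4,4,-4,4,10,60)]
def proj(p,X):
    T=np.linalg.inv(np.array(p["world_from_camera"])); c=X@T[:3,:3].T+T[:3,3]
    return np.c_[p["fx"]*c[:,0]/-c[:,2]+p["cx"],p["cy"]-p["fy"]*c[:,1]/-c[:,2]]
def render(p,boxes,q):
    m=np.zeros((480,640),np.uint8);c,s=np.cos(q[2]),np.sin(q[2])
    for b in boxes:
        X=np.array([(x,y,z) for x in b[:2] for y in b[2:4] for z in b[4:]],float)
        X=np.c_[X[:,0]*c-X[:,1]*s+q[0],X[:,0]*s+X[:,1]*c+q[1],X[:,2]]
        cv2.fillConvexPoly(m,np.round(cv2.convexHull((proj(p,X)*16).astype(np.float32))).astype(np.int32),1,shift=4)
    return m>0
def fit(views,boxes,q0,yaws):
    from scipy.optimize import minimize
    def cost(v,q): return -sum((m&r).sum()/(m|r).sum() for p,m in v for r in [render(p,boxes,q)])/len(v)
    def run(v):
        best=None
        for y in yaws:
            r=minimize(lambda q:cost(v,q),[*q0,y],method="Nelder-Mead",options=dict(initial_simplex=[[*q0,y],[q0[0]+10,q0[1],y],[q0[0],q0[1]+10,y],[*q0,y+.3]],xatol=.05,fatol=1e-4))
            if best is None or r.fun<best.fun: best=r
        return best
    return run
def mask_at(p,q,uv):
    rs=[r for r in silhouettes(p,q)]
    r=min(rs,key=lambda r:np.hypot(*(np.array(r["uv"])-uv))); return r["mask"]
E
python3 - <<'E'
from h import *
s,t=camera("scene"),camera("top")
print("sb",tri(s,[290,268],t,[349,198])); print("grip",tri(s,[225,202],t,[466,235]),"foot",atz(s,[235,240],0),atz(t,[442,245],0))
for n,us,ut,z in[("board",[406,300],[216,237],0),("cake",[211,284],[434,179],0)]: print(n,atz(s,us,z),atz(t,ut,z))
m=[mask_at(s,"cake_board",(406,300)),mask_at(t,"cake_board",(217,237))]
for p,k in zip((s,t),m):
    c=cv2.moments(k.astype(np.uint8)); print("board c",atz(p,[c["m10"]/c["m00"],c["m01"]/c["m00"]],5))
c0=atz(t,[349,198],112)[:2]; g0=atz(t,[442,245],0)[:2]
ims=[]
for nm,B,q0,us,ut in[("mould",MOULD,c0,(290,272),(348,200)),("tool_grip",TOOL,g0,(231,225),(452,243))]:
    v=[(s,mask_at(s,nm,us)),(t,mask_at(t,nm,ut))]
    run=fit(v,B,q0,np.arange(-3.1,3.1,.6))
    rb=run(v); print(nm,"both",rb.x,rb.fun)
    for x in v:
        r=run([x]); print(" one",r.x,r.fun)
    for p,k in v:
        im=p["image"].copy()
        for mm,col in((k,(0,255,0)),(render(p,B,rb.x),(0,0,255))):
            cs,_=cv2.findContours(mm.astype(np.uint8),0,1); cv2.drawContours(im,cs,-1,col,1)
        u=us if p is s else ut; ims.append(cv2.resize(im[int(u[1])-50:int(u[1])+50,int(u[0])-66:int(u[0])+66],(396,300),interpolation=2))
cv2.imwrite("pics/fit.png",np.vstack([np.hstack(ims[:2]),np.hstack(ims[2:])]))
E
```

```text
sb (array([584.5961587 , -31.03335915,  98.33433159]), np.float64(1.7509374805444473))
grip (array([ 496.7431526 , -274.85251147,  175.63604731]), np.float64(2.170359113592648)) foot [ 500.69020814 -270.32662124    0.        ] [ 491.52937367 -271.76716244    0.        ]
board [497.81955029 290.10684175   0.        ] [496.82300156 291.34145922   0.        ]
cake [ 670.71707171 -254.92050117    0.        ] [ 658.60599414 -251.70768411    0.        ]
board c [506.4573203  292.13076772   5.        ]
board c [500.19165251 288.79479357   5.        ]
mould both [ 5.84241948e+02 -3.08846942e+01 -3.49898425e-01] -0.8476191878694328
 one [ 5.85764259e+02 -2.84011697e+01 -3.46174727e-01] -0.8595103578154426
 one [ 5.83744983e+02 -3.29358678e+01 -3.53106090e-01] -0.8528500619578686
tool_grip both [ 4.98303214e+02 -2.75186167e+02  4.16827829e-01] -0.9034716865387741
 one [ 4.97851074e+02 -2.72607308e+02  4.57773330e-01] -0.8932346723044398
 one [ 4.98149782e+02 -2.76120459e+02  4.17520816e-01] -0.9456886898096305
```

View pics/fit.png

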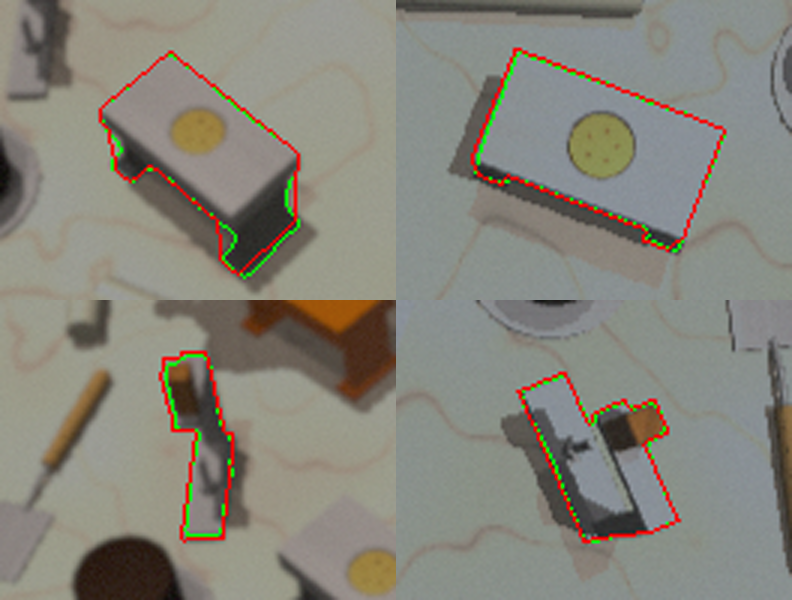

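The fits are tight: mould at (584,-31) with yaw -0.35, tool at (498,-275) with yaw 0.417, both at plausible heights. I'll refine both with the wrist camera before grasping.

```bash
cat >> h.py <<'E'
from scipy.spatial.transform import Rotation as Ro
def down(yaw): return (Ro.from_euler("z",yaw)*Ro.from_euler("x",np.pi)).as_quat()
def wrist():
    st=read_state(); p=camera("wrist"); T=np.eye(4); T[:3,:3]=Ro.from_quat(st["tcp_rot"]).as_matrix(); T[:3,3]=st["position"]
    p["world_from_camera"]=T@np.array(p["tool_from_camera"]); return p
M=np.array([584.4,-31.0]); MY=-0.35; TL=np.array([498.2,-275.2]); TY=0.417
E
python3 - <<'E'
from h import *
print(np.round(camera("wrist")["tool_from_camera"],3).tolist())
for nm,B,c,yaw,z,q in[("mould",MOULD,M,MY,330,"shortbread_center"),("tool_grip",TOOL,TL,TY,400,"tool_grip")]:
    move_pose([*c,z],down(yaw)); wait(.2); p=wrist()
    cv2.imwrite(f"pics/w_{nm}.png",p["image"])
    for r in place_of(p,q)[:3]: print(q,r["uv"],r["score"],atz(p,r["uv"],168 if "tool" in q else 99))
    for r in silhouettes(p,nm)[:2]:
        m=r["mask"]; v=[(p,m)]; f=fit(v,B,c,[yaw])(v); print(nm,r["score"],m.sum(),f.x,f.fun)
    if nm=="mould":
        for r in silhouettes(p,"shortbread_center")[:2]:
            k=cv2.moments(r["mask"].astype(np.uint8)); print("sb c",r["score"],k["m00"],atz(p,[k["m10"]/k["m00"],k["m01"]/k["m00"]],110))
print(read_state()["clock"])
a=cv2.imread("pics/w_mould.png");b=cv2.imread("pics/w_tool_grip.png");cv2.imwrite("pics/w.png",cv2.resize(np.hstack([a,b]),(800,300)))
E
```

```text
[[-0.0, 0.955, 0.298, 75.305], [1.0, -0.0, 0.001, 0.441], [0.001, 0.298, -0.955, -143.562], [0.0, 0.0, 0.0, 1.0]]
shortbread_center [322.8, 208.2] 0.81 [579.18545246 -35.49732536  99.        ]
mould 0.86 1457 [ 5.844e+02 -3.100e+01 -3.500e-01] -0.0
mould 0.82 7138 [ 5.844e+02 -3.100e+01 -3.500e-01] -0.0
sb c 0.56 1625.0 [582.05076068 -33.90395381 110.        ]
tool_grip [318.4, 208.9] 0.97 [ 494.25412984 -276.23656483  168.        ]
tool_grip 0.9 2947 [ 4.96842543e+02 -2.75646662e+02  4.12760812e-01] -0.9710578842315369
5.625
```

View pics/w.png

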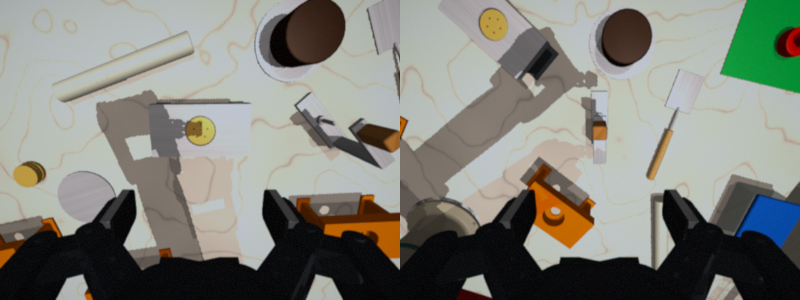

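The wrist views show the shortbread at about (321,208), partly shadowed by the gripper, and the tool handle at (318,209). The network's mould mask landed on a decoy, so I'll measure the mould and disc offline from the saved image.

```bash
python3 - <<'E'
from h import *
p=camera("wrist"); T=np.eye(4);T[:3,:3]=Ro.from_quat(down(MY)).as_matrix();T[:3,3]=[*M,330]
p["world_from_camera"]=T@np.array(p["tool_from_camera"])
im=cv2.imread("pics/w_mould.png");h=cv2.cvtColor(im,cv2.COLOR_BGR2HSV)
k=((h[...,0]>10)&(h[...,0]<35)&(h[...,1]>90)).astype(np.uint8); k[:170]=0;k[250:]=0;k[:,:285]=0;k[:,360:]=0
k=cv2.morphologyEx(k,cv2.MORPH_CLOSE,np.ones((5,5)))
n,l,s,c=cv2.connectedComponentsWithStats(k);i=1+s[1:,4].argmax()
cn=max(cv2.findContours((l==i).astype(np.uint8),0,1)[0],key=len)
e=cv2.fitEllipse(cv2.convexHull(cn)); print(e,s[i],atz(p,e[0],110), "px/mm",p["fx"])
crop=im.copy()
cv2.ellipse(crop,e,(255,0,0),1)
for q,col in(([584.4,-31,-.35],(0,0,255)),([582,-33,-.35],(0,255,0))):
    cs,_=cv2.findContours(render(p,MOULD[:1],q).astype(np.uint8),0,1);cv2.drawContours(crop,cs,-1,col,1)
cv2.imwrite("pics/wm.png",cv2.resize(crop[140:280,220:420],(800,560),interpolation=0))
E
```

```text
((320.3169250488281, 208.8756866455078), (45.337162017822266, 46.2090950012207), 100.90035247802734) [ 298  187   46   45 1657] [581.64012897 -32.18573821 110.        ] px/mm 347.3050918466859
```

View pics/wm.png

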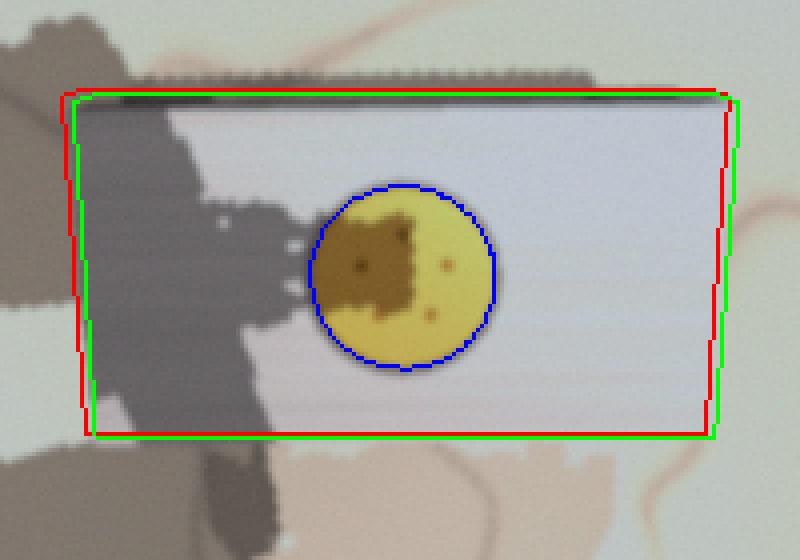

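Blue ellipse and the plate outline agree: wrist view gives the mould at about (582,-32), the other cameras (584,-31). I'll use the averages and grasp the tool.

```bash
cat >> h.py <<'E'
M=np.array([583.0,-31.6]); TL=np.array([497.5,-275.4])
MX=np.array([np.cos(MY),np.sin(MY)]); MN=np.array([-np.sin(MY),np.cos(MY)])
ZG=152.   # TCP z when tool stands
def mw(x,y,h): return np.array([*(M+x*MX+y*MN),ZG+h])
E
python3 - <<'E'
from h import *
servo_line([*TL,260],250,down(TY)); servo_line([*TL,ZG],150)
clamp(); s=read_state(); print(s["clock"],s["grip_width"],s["grasp_force"],s["position"],s["force"])
servo_line([*TL,ZG+135],150); wait(.2); s=read_state(); print(s["position"],s["force"],s["torque"])
p=mw(-150,0,135); move_pose(p,down(MY)); servo_line(mw(-150,0,12),200); wait(.2)
s=read_state(); print(s["clock"],s["position"],s["force"],s["torque"])
c=[camera("scene"),camera("top")]
for k in c:
  ok=silhouettes(k,"tool_grip"); v=[(k,ok[0]["mask"])]
  B=[(*b[:4],b[4]+12,b[5]+12) for b in TOOL]; f=fit(v,B,mw(-150,0,0)[:2],[MY])(v); print(f.x,f.fun,mw(-150,0,0)[:2])
cv2.imwrite("pics/s2.png",c[0]["image"][120:360,120:440])
w=camera("wrist")["image"]
cv2.imwrite("pics/s2.png",np.hstack([cv2.resize(c[0]["image"][140:340,180:380],(400,400)),cv2.resize(w,(400,400))]))
E
```

```text
7.8417 22.980083865357 60.38071274757385 [ 497.87233596 -275.45249134  152.40588785] [ 1.4661534  -0.65899515  1.59996012]
[ 497.31076844 -275.28443773  286.01115175] [ 0.81517853 -0.5148332  -3.97216007] [ 0.04706729 -0.05147077  0.02199472]
11.2417 [442.78156076  19.74359755 165.36183842] [ 1.21396565  0.5150593  -4.57211287] [ 0.02332495 -0.03379645  0.0218522 ]
[ 4.43288031e+02  2.18980029e+01 -3.42948623e-01] -0.7406483790523691 [442.09409307  19.83467112]
[ 4.41920696e+02  2.10063997e+01 -3.32471025e-01] -0.31390593047034765 [442.09409307  19.83467112]
```

View pics/s2.png

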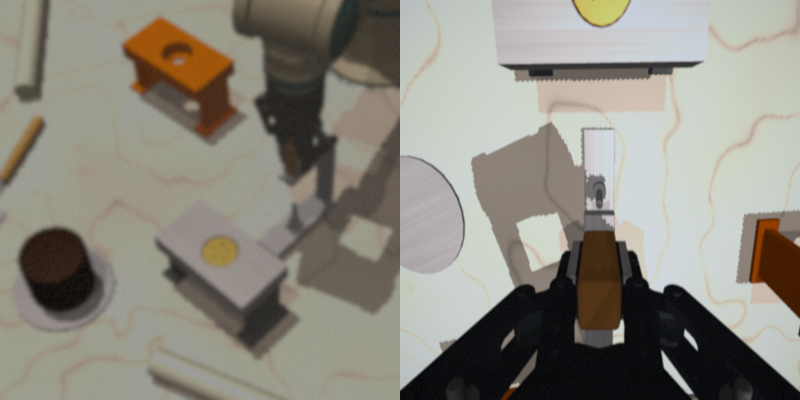

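The tool is held upright and in line with the mould. Now I'll slide it under and feel for the hole with light pressure.

```bash
cat > search.py <<'E'
from h import *
def F(n=3):
    return np.mean([ (wait(.01),read_state()["force"])[1] for _ in range(n)],0)
def tip(): return read_state()["position"][2]-ZG+60
E
python3 - <<'E'
from search import *
servo_line(mw(0,0,10),130); servo_line(mw(4.5,0,10),60); wait(.2); f0=F(6); print("free",f0,tip(),read_state()["clock"])
hit=servo_line(mw(4.5,0,26),20,stop_force=3.5); f=F(); print("up",hit,tip(),f-f0); 
found=None
if hit and tip()<83:
    h=read_state()["position"][2]-ZG
    # commanded offset: position bias of held arm
    lo,hi=mw(0,0,0)[2],0
    for i in range(1,33):
        a=i*2*np.pi/30
        servo_line(mw(4.5*np.cos(a),4.5*np.sin(a),h),10); d=F(2)-f0
        print(i,np.round(d,1),round(tip(),1))
        if d[2]>-1.4 : found=a;break
        if np.hypot(d[0],d[1])>6 or d[2]<-8: print("odd");break
print(found,read_state()["clock"],read_state()["position"])
np.save("f0.npy",f0)
E
```

```text
free [ 0.1439658  -0.11788492 -4.74462015] 70.00845990073225 13.2917
up True 79.21386225105178 [ 0.84496764 -0.09186985 -3.08036412]
1 [-0.4 -0.1 -1.8] 78.5
2 [-1.4 -0.6 -2. ] 79.0
3 [-0.4 -0.2 -1.9] 79.2
4 [ 0.5 -0.  -2.4] 79.3
5 [ 1.3 -0.1 -2.4] 79.3
6 [ 0.4 -0.5 -2.6] 79.3
7 [ 1.1 -1.  -1.9] 79.2
8 [ 0.5 -0.  -2.3] 79.2
9 [ 1.  -0.4 -2.1] 79.2
10 [ 0.4  0.5 -1.8] 79.2
11 [ 0.4  0.4 -2.5] 79.2
12 [-0.4 -1.  -0.1] 79.4
2.5132741228718345 17.175 [580.36029957 -28.17318249 171.44905418]
```

```bash
python3 - <<'E'
from search import *
f0=np.load("f0.npy")
a=2.5133; c=np.array([4.5*np.cos(a),4.5*np.sin(a)])
hit=servo_line(mw(*c,24.5),20,stop_force=3); wait(.1); print("raise",hit,tip(),F()-f0)
if not hit:
    for ax in(0,1):
        lim=[]
        for s in(-1,1):
            t=c.copy();t[ax]+=s*4.5
            servo_line(mw(*c,24.5),25);wait(.1)
            h=servo_line(mw(*t,24.5),12,stop_force=2.5); q=(read_state()["position"][:2]-M)@(MX,MN)[ax]; lim.append(q); print(ax,s,h,q,F()-f0)
        c[ax]=np.mean(lim); servo_line(mw(*c,24.5),25)
print("centre",c,np.hypot(*c),F()-f0,read_state()["clock"]); np.save("c.npy",c)
E
```

```text
raise False 84.79857785373216 [-1.71311788 -2.37303274  1.6959761 ]
0 -1 True -4.913156127737292 [ 0.3871633  -0.75637088  0.49628509]
0 1 True -2.709211939926846 [-0.43848019  0.21598666 -0.17262806]
1 -1 True -1.6428624831349738 [1.7660772  1.28478672 1.07793804]
1 1 True 2.528657692067716 [ 1.12791947 -1.39661168  0.9461702 ]
centre [-3.81118403  0.4428976 ] 3.8368322908069006 [-0.469322    0.11280001  0.65490948] 21.075
```

```bash
python3 - <<'E'
from search import *
c=np.load("c.npy"); fz=F(6)[2]; print("base",fz)
h=24.5
while h<56:
    h+=2 if h<38 else 1.5
    servo_line(mw(*c,h),12); f=F(4); fc=fz-f[2]; comp=np.clip((fc-2.4)/.8,0,12); tp=tip()-comp
    print(round(h,1),round(tip(),1),"F",round(fc,1),"lat",np.round(f[:2],1),"tip",round(tp,1))
    if tp>104.3 or fc>17 or np.hypot(*f[:2])>8: break
wait(.2);f=F(4);print(fz-f[2],tip(),read_state()["clock"])
s,t=camera("scene"),camera("top")
cv2.imwrite("pics/p.png",np.hstack([cv2.resize(s["image"][220:320,230:360],(416,320)),cv2.resize(camera("wrist")["image"],(384,320))]))
E
```

```text
base -4.831064046726576
26.5 86.6 F -0.4 lat [ 0.  -0.2] tip 86.6
28.5 88.3 F 0.3 lat [-0.4  0.2] tip 88.3
30.5 90.1 F 3.1 lat [0.1 0.5] tip 89.3
32.5 92.2 F 4.6 lat [0.  0.3] tip 89.4
34.5 94.3 F 5.6 lat [-0.7  0.5] tip 90.3
36.5 96.3 F 7.6 lat [-0.2  0.7] tip 89.7
38.5 98.3 F 7.8 lat [-0.7  0.9] tip 91.6
40.0 99.8 F 8.8 lat [-1.   0.6] tip 91.8
41.5 101.4 F 9.9 lat [-1.1  1. ] tip 92.1
43.0 103.1 F 9.4 lat [-1.2  1.3] tip 94.4
44.5 104.4 F 9.5 lat [-1.3  1.1] tip 95.5
46.0 106.1 F 9.9 lat [-1.7  1.7] tip 96.7
47.5 107.4 F 11.3 lat [-1.6  1.3] tip 96.3
49.0 109.0 F 10.7 lat [-1.1  1.3] tip 98.6
50.5 110.6 F 10.9 lat [-1.5  1.5] tip 100.0
52.0 112.1 F 10.6 lat [-1.8  1.3] tip 101.8
53.5 113.7 F 10.8 lat [-1.5  1. ] tip 103.2
55.0 115.2 F 11.1 lat [-1.7  1.3] tip 104.3
10.681774134230661 115.04579685948138 27.2
```

View pics/p.png

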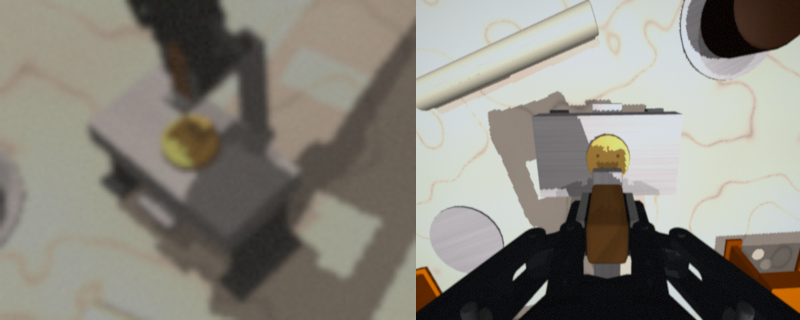

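The shortbread now stands about 14 mm above the rim, which is clear in both views. I'll withdraw and put the tool back where it came from.

```bash
python3 - <<'E'
from search import *
c=np.load("c.npy")
servo_line(mw(*c,10),60); print(F()); servo_line(mw(-150,0,12),150); servo_line(mw(-150,0,135),220)
move_pose([*TL,ZG+135],down(TY)); servo_line([*TL,ZG+8],180)
wait(.1); print(servo_line([*TL,ZG-3],20,stop_force=2.5), read_state()["position"],read_state()["force"])
open_jaws(); servo_line([*TL,260],200); print(read_state()["clock"],read_state()["force"])
move_pose([*M,300],down(MY)); wait(.2)
s,t=camera("scene"),camera("top")
for k in(s,t):
  v=[(k,silhouettes(k,"tool_grip")[0]["mask"])]; f=fit(v,TOOL,TL,[TY])(v); print(f.x,f.fun)
p=wrist(); cv2.imwrite("pics/after_w.png",p["image"])
for r in silhouettes(p,"shortbread_center")[:2]:
    m=r["mask"].astype(np.uint8); cn=max(cv2.findContours(m,0,1)[0],key=len); e=cv2.fitEllipse(cv2.convexHull(cn)); print(r["score"],m.sum(),e,atz(p,e[0],120))
cv2.imwrite("pics/a.png",np.hstack([cv2.resize(s["image"][170:330,180:380],(400,320)),cv2.resize(p["image"],(400,320))]))
print(read_state()["clock"])
E
```

```text
[ 0.0402748   0.15463405 -4.46273711]
True [ 497.82711524 -275.4009724   152.36182108] [ 2.6173863  -0.25907761  3.91091645]
34.0083 [-0.32864217 -0.78801947 -0.32602089]
[ 4.99098868e+02 -2.72520255e+02  4.52896396e-01] -0.8786919831223629Traceback (most recent call last):
  File "<stdin>", line 10, in <module>
IndexError: list index out of range
```

```bash
python3 - <<'E'
from search import *
p=wrist()
for r in silhouettes(p,"shortbread_center")[:2]:
    m=r["mask"].astype(np.uint8); cn=max(cv2.findContours(m,0,1)[0],key=len); e=cv2.fitEllipse(cv2.convexHull(cn)); print(r["score"],m.sum(),e,atz(p,e[0],120))
s=camera("scene"); cv2.imwrite("pics/a.png",np.hstack([cv2.resize(s["image"][170:330,180:380],(400,320)),cv2.resize(p["image"],(400,320))]))
print(read_state()["clock"],read_state()["position"])
E
```

```text
0.71 2124 ((319.4216613769531, 215.8068389892578), (51.702056884765625, 52.11708068847656), 92.64598846435547) [582.35203616 -33.48600351 120.        ]
35.6833 [582.97956287 -31.71550595 300.01050691]
```

View pics/a.png

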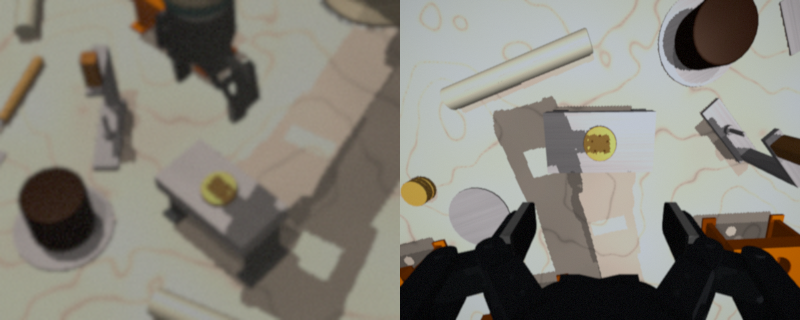

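The tool stands upright back in its place and the shortbread is proud of the rim. Now grasp, lift and lay it on the board.

```bash
python3 - <<'E'
from search import *
C=np.array([582.8,-32.2]); B=np.array([499,290.5])
servo_line([*C,150],150,down(MY)); print("low",servo_line([*C,110.5],50,stop_force=6),read_state()["position"])
clamp(); s=read_state(); print(s["grip_width"],s["grasp_force"],s["position"],s["force"]); z0=s["position"][2]
if abs(s["grip_width"]-50)<4:
    servo_line([*C,150],60); servo_line([*C,200],150); s=read_state(); print(s["grip_width"],s["grasp_force"],s["force"],s["clock"])
p=camera("scene"); w=camera("wrist"); cv2.imwrite("pics/g.png",np.hstack([cv2.resize(p["image"][170:330,180:380],(400,320)),cv2.resize(w["image"],(400,320))]))
E
```

```text
low False [583.03911238 -32.22922604 110.93309811]
47.56058074246688 61.30455136299133 [582.632687   -32.65315348 110.70906696] [-2.72297505 -2.67843814  1.73976263]
47.211645027040014 63.35355877876282 [ 0.37832284 -0.0748912  -1.03418437] 39.5083
```

View pics/g.png

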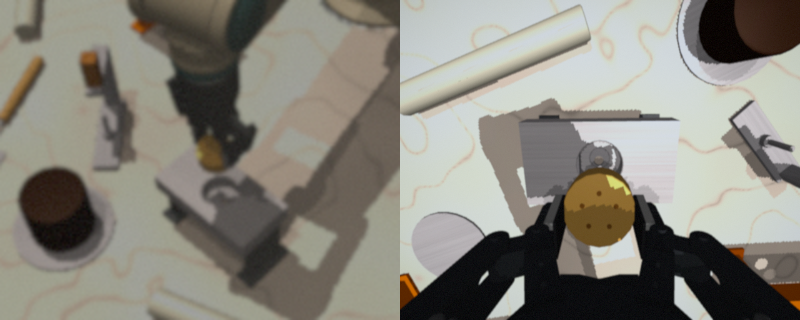

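```bash
python3 - <<'E'
from search import *
B=np.array([499,290.5])
move_pose([*B,150],down(.5)); servo_line([*B,22],120); wait(.15)
h=servo_line([*B,8.5],12,stop_force=2.0); s=read_state(); print(h,s["position"],s["force"],s["grip_width"])
wait(.1); open_jaws(); servo_line([*B,150],100); wait(.2)
move_pose([420,150,300],down(.2)); wait(.3)
p=camera("scene"); t=camera("top"); print(read_state()["clock"],read_state()["force"])
cv2.imwrite("pics/end.png",np.hstack([cv2.resize(p["image"][200:360,180:480],(450,240)),cv2.resize(t["image"][130:300,160:400],(339,240))]))
for k in (p,t): print([(r["uv"],r["score"],atz(k,r["uv"],16)) for r in place_of(k,"shortbread_center")[:2]])
E
```

```text
True [498.73097579 290.37267445  17.28452605] [-1.03198859 -1.35773438  4.14088709] 47.498912110815866
46.3417 [ 0.53618528 -1.33604869 -0.36951845]
[([404.0, 294.7], 0.59, array([493.04692576, 280.41664523,  16.        ]))]
[]
```

View pics/end.png

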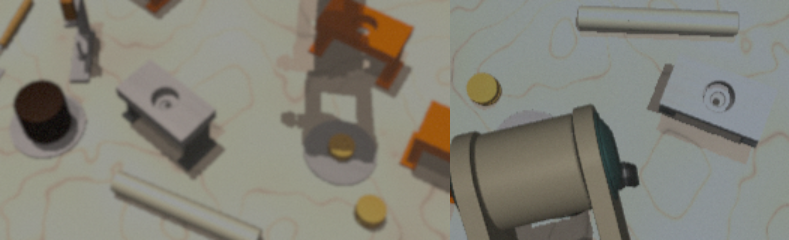

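The end picture shows the shortbread on the board at about (342,147), half in shadow, with everything else in place. My picture views are used up, so I'll check flatness and position numerically with the arm out of the way.

```bash
python3 - <<'E'
from h import *
from scipy.optimize import minimize
move_pose([330,-150,330],down(.2)); wait(.3)
a=np.linspace(0,2*np.pi,60)
def cyl(p,q):
    R=Ro.from_euler("xy",q[3:5]).as_matrix() if len(q)>3 else np.eye(3)
    X=np.vstack([np.c_[25*np.cos(a),25*np.sin(a),0*a+z] for z in(-11,11)])@R.T+np.array(q[:3])
    m=np.zeros((480,640),np.uint8); cv2.fillConvexPoly(m,np.round(cv2.convexHull((proj(p,X)*16).astype(np.float32))).astype(np.int32),1,shift=4); return m>0
for n in("scene","top"):
    p=camera(n); e=proj(p,np.array([[498.,290,16]]))[0]
    c=[r for r in silhouettes(p,"shortbread_center") if np.hypot(*(r["uv"]-e))<20]
    h=cv2.cvtColor(p["image"],cv2.COLOR_BGR2HSV); k=((h[...,0]>10)&(h[...,0]<38)&(h[...,1]>80))
    yy,xx=np.mgrid[:480,:640]; k&=np.hypot(xx-e[0],yy-e[1])<24
    for nm,m in [("net",r["mask"]) for r in c[:1]]+[("hsv",k)]:
        if m.sum()<50: continue
        co=lambda q:-(m&cyl(p,q)).sum()/(m|cyl(p,q)).sum()
        f=minimize(lambda q:co([q[0],q[1],16]),[498,290],method="Nelder-Mead",options=dict(initial_simplex=[[498,290],[506,290],[498,298]]))
        x=f.x; t=min((co([*x,18,u,v]),u,v) for u in(-.4,-.2,0,.2,.4) for v in(-.4,-.2,0,.2,.4))
        print(n,nm,m.sum(),cyl(p,[*x,16]).sum(),f.x,f.fun,"best tilt",t)
    b=silhouettes(p,"cake_board"); 
    for r in b[:2]: print(" board",r["score"],r["uv"],atz(p,r["uv"],5))
print(read_state()["clock"])
E
```

```text
scene net 290 316 [500.55822754 290.96606445] -0.9177215189873418 best tilt (np.float64(-0.9504950495049505), 0, 0.4)
scene hsv 257 316 [498.44927979 292.81555176] -0.8132911392405063 best tilt (np.float64(-0.8831615120274914), 0, -0.4)
 board 0.76 [406.6, 309.3] [528.74794191 300.2820324    5.        ]
 board 0.64 [209.1, 280.4] [ 664.44222064 -264.1675245     5.        ]
top net 359 400 [499.37158203 289.64160156] -0.8975 best tilt (np.float64(-0.9056122448979592), 0.2, 0)
top hsv 336 400 [499.234375  291.9296875] -0.84 best tilt (np.float64(-0.8447837150127226), 0.2, -0.2)
 board 0.72 [223.9, 242.3] [483.64908481 270.02330937   5.        ]
48.2417
```

```bash
python3 -c "
from workcell import *
print(sign_off())"
```

```text
the job is handed in; nothing more can be done
None
```

I handed the job in at about 48 s: the shortbread was pushed up about 14 mm, lifted out and laid near the centre of the cake board, with the tool upright at its original spot; its flatness was checked only from camera outlines, and nothing else was seen to move.

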